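# Close the pump housing and hold the vibration probe on its marked boss

## Robot

A 6-joint arm with a two-finger parallel gripper is mounted at the origin on the work surface. World frame = base frame: x ahead of the robot, y to its left, z up, the work surface at z = 0. Lengths are in mm, angles in rad, forces in N, time in s.
With the tool pointing down it reaches from about 250 to 775 mm from the base axis. Payload 4 kg.
Tool frame: the origin (TCP) lies midway between the tips of the shut fingers; the grasp point (between the pads) lies 19 mm behind it; z points along the fingers, y is the direction in which the jaws open and shut (so a half turn about z gives the same grasp; the last joint's range is limited). The gripper opens to 85 mm and grips with 20 to 120 N. Pads are 22 mm wide; open, the fingers measure 114 mm over their backs; the gripper's body (76 mm by 85 mm) begins 54 mm behind the grasp point. The pads swing forward as they close: fully open they stand 13 mm farther back than shut.
Start: joints at [1.08, 0.087, 1.371, -0, 1.684, -0.103], TCP at [207.994, 509.172, 231.341] pointing down, gripper open.
Joint ranges: [-3.1, 3.1], [-0.76, 2.03], [0.27, 2.55], [-1.08, 4.22], [0.17, 2.65], [-2.57, 2.57]. Speed limits (rad/s): [2.79, 2.79, 3.14, 3.14, 3.14, 3.14].

## Interface

Orientations are given as a rotation vector (axis times angle).
In Python, from plant import arm gives the robot as it stands.
- The arm moves only by the tool servo_tool, never from a script. Its argument "plan" is a list of rows, each a list of 6 numbers: the shift along the tool's x, y, z in m, then the turn, a rotation vector about the tool's x, y, z in rad. A call has 1 to 12 rows; each row shifts and turns the commanded pose from where the row before left it, along the tool's axes as they then stand; what a row does not reach is not made up. A row lasts 1/8 s, in which the tool goes at most 62.5 mm and 10.7 degrees, less where a joint would pass 70% of its speed; a pose out of reach is approached as far as the arm can. A call with a gripper value outside its range is refused whole. "claw" is the closure, from 0 (fully open) to 1 (shut), set as the call begins (left out, the last holds). The fingers move at their own pace and stop on an object; "newtons" is the grip in N (left out, the last holds). Time passes only in rows, so rows that do not move let the fingers close. It gives the time, the measured TCP pose, the force and the opening at its end, in the units of the state.
- arm.sense(): the state, without advancing time (a new reading comes with each control period).
- arm.capture(name): name is "scene" or "top"; returns a dict with "frame" (400x640x3 uint8, red, green, blue), "camera_matrix" (3x3 intrinsics, pixels), "position" and "rotation" of the camera in the world. Camera axes: x right, y down, z forward; pixel columns grow to the right and rows downward; lengths in mm; the calibration is good to about 2 mm. A picture is of the moment at which its call begins. There is no depth.
- arm.job_done(): hands the job in, once; it reports no verdict.
The state is a dict: "time_s": time; "qpos": joint angles; "qd": joint speeds; "joint_torque": joint torques, N m; "eef_pos": TCP position; "tool_rot": TCP orientation; "ft_force": force on the tool from outside, world axes, zero at the start; "wrist_torque": the same for the moment, N m; "finger_gap": opening from 0.0 (shut) to 1.0 (fully open).
Only numpy, scipy, OpenCV 4.12 (cv2) and the standard library are available. Lean on these libraries where they do the work, as an engineer would, in place of code of your own. Each camera call takes 0.05 s, during which the arm holds its last target.

## Task

First lower the hinged cover of the aluminium pump housing gently until it is fully shut. Then take the black vibration probe out of its holder block and hold its sprung tip inside the ring scribed on the cover's slanted boss, square to the slanted face, pressing only lightly so that the tip is pushed about halfway in. Finish while still holding it there, still and with the cover shut; leave the other things on the bench alone.

Things in the scene. Friction and masses are not known exactly. Their poses are not given: they have to be found in the camera images.
- housing: Open-topped cast aluminium pump housing fixed to the bench, 160 mm (its x) by 180 mm (its y) by 90 mm high, walls 9 mm; pipe unions stick out 22 mm on both y sides. Origin: centre of its underside; z up. Its -x side (roughly towards the robot) is where the cover's free edge comes down; the hinge runs along the top of its +x side.
- cover (a joint): Hinge angle of the cover in rad: 0 fully shut, grows as the cover opens (limit 1.3); it starts partly open, about 0.75 to 1.15. The hinge is stiff: the cover stays where it is left and is moved by a push of some 2 to 4 N down on its free edge. The cover is an aluminium plate 160 x 180 x 8 mm, 0.45 kg in all, with a tab (60 mm wide, 8 mm thick) standing 25 mm out from the middle of its free edge.
- cover_hinge (a point): Middle of the cover's hinge axis, at the underside of the cover plate, 90.5 mm above the bench. Its axes turn with the cover: y along the hinge, -x from the hinge to the free edge, z out of the cover's outer face (up when shut).
- cover_tab (a point): Middle of the outer (upper) face of the tab, 172.5 mm from the hinge axis along the cover's -x and 8 mm along its z; axes as cover_hinge.
- spot (a point): The marked spot: a round aluminium boss, 42 mm across, on the cover's outer face, whose flat end leans 20 degrees towards the cover's free edge. A dark scribed ring, 20 mm across outside and 17 mm inside, with a centre dot marks its end. Origin: centre of that flat end, 85 mm from the hinge along the cover's -x and 20 mm along its z; z is square out of the slanted face. It moves with the cover; with the cover shut it is 110.5 mm above the bench.
- stand: Holder block fixed to the bench, grey plastic, 80 x 80 x 60 mm high, with an upright round through hole of 29 mm in its middle in which the probe hangs by its collar. Origin: centre of its underside.
- probe: Loose vibration probe, about 0.2 kg, standing upright in the stand. Along its z, from its origin at the centre of the collar's underside (60 mm above the bench in the stand): steel collar 40 mm across from 0 to 6 mm, black round grip 28 mm across from 6 to 86 mm (a flat button ends at 87 mm), steel nose 24 mm across from 0 down to -30 mm, thin sprung tip 8 mm across down to -46 mm. z points from tip to grip end.
- tip (a joint): How far the probe's sprung tip is pushed in, in m: 0 free, 0.012 fully in (bottomed). It starts to give at 2 N and takes 5 N halfway (0.006) and 8 N fully in.
- tip_end (a point): The rounded outer end of the probe's sprung tip; on the probe's axis, 46 mm below its origin when free, less the tip's push-in.
- wrench: Loose steel open-ended wrench, about 190 mm long, lying on the bench beyond the work; leave it alone.
- bearing: Loose steel bearing ring, 48 mm across, 14 mm high, on the bench in the gap between the housing and the stand; leave it alone.
- socket: Loose dark steel socket, 26 mm across, 45 mm high, standing on the bench beyond the work; leave it alone.

How it is judged (in metres and radians):
On the way, in this order (a step that is already met when the one before it is completed fails the run):
1. the cover is fully shut (within 0.03 rad) with the probe still in its stand (value of joint cover below 0.03 rad and distance of probe from where it was at the start of the episode below 0.02 m), for 0.2 s.
2. the probe has been lifted clear out of its stand with the cover still shut (z of tip_end in the frame of stand above 0.062 m and value of joint cover below 0.04 rad), for 0.1 s.
At the end, for the whole second after the job is handed in: Ends holding: cover shut within 0.03 rad; probe held by the fingers alone and still (under 10 mm/s), its tip within 9.5 mm of the ring's middle, its axis within 0.14 rad of square to the slanted face, tip pressed in 2 to 10.5 mm with 1.5 to 10 N, through the last second (value of joint cover below 0.03 rad and distance between tip_end and spot below 0.0095 m and angle between the z axis of probe and the z axis of spot, either way round below 0.14 rad and z of probe in the frame of spot above 0.02 m and value of joint tip between 0.002 and 0.0105 m and contact force between probe and housing between 1.5 and 10 N and contact force between the fingers and probe above 3 N and contact force between probe and stand below 0.1 N and linear speed of probe below 0.01 m/s); the arm keeps its last pose, push and grip.
It fails at once if the cover is slammed (closing faster than 2.5 rad/s) (velocity of joint cover below -2.5 rad/s).
It fails at once if the probe is pressed on the housing or its cover with more than 20 N (contact force between probe and housing above 20 N).
It fails at once if the wrench is pushed more than 30 mm away (distance of wrench from where it was at the start of the episode above 0.03 m).
It fails at once if the bearing is pushed more than 30 mm away (distance of bearing from where it was at the start of the episode above 0.03 m).
It fails at once if the socket is pushed more than 30 mm away (distance of socket from where it was at the start of the episode above 0.03 m).
It also fails if it takes over 59 s, if anything falls off the work surface, if the arm or the gripper's body presses on something with over 40 N, if the wrist force passes 120 N, or if a joint passes its speed limit or range.

## Working session

There is one attempt and no reset: what is moved stays moved. The work goes in short steps, Python scripts to look and compute and a tool call to move; the robot and the scene stay as the last step left them, time stands still between calls to the robot, and variables do not carry over. Pictures are saved under pics/ and viewed, and the job is handed in when it is done.

Besides the shell and the picture viewer there is one more tool, called as a command line: name --pt "numbers of a row" for each row, then --argument value for the rest. servo_tool: Moves the arm, as the interface text tells. Its arguments: {"type":"object","properties":{"plan":{"type":"array"},"claw":{"type":"number"},"newtons":{"type":"number"}},"required":["plan"]}

```bash
ls; mkdir -p pics
python3 - <<'E'
from plant import arm
import cv2
s=arm.sense()
for k,v in s.items(): print(k,v)
for n in("scene","top"):
    c=arm.capture(n); cv2.imwrite(f"pics/{n}0.png",c["frame"][:,:,::-1]); print(n,c["camera_matrix"],c["position"],c["rotation"])
E
```

```text
pics
time_s 0.0
qpos [ 1.07993325e+00  8.79561568e-02  1.37231693e+00  4.39213693e-05
  1.68360576e+00 -1.03128034e-01]
qd [-1.33823606e-03 -1.16068390e-03  3.98663610e-04 -8.92779651e-05
  5.27138503e-05  4.80780920e-04]
joint_torque [-2.60673150e-04 -3.51865411e+01 -3.13275611e+01 -2.04918992e-04
  1.10139194e-02  1.14564537e-05]
eef_pos [207.71017097 508.70967314 230.10671463]
tool_rot [-0.60509994 -3.08204174  0.00341309]
ft_force [ 0.49148086  0.49203289 -0.920882  ]
wrist_torque [ 0.05255626  0.00827459 -0.05555927]
finger_gap 1.003666261173961
scene [[415.19303232   0.         321.13899332]
 [  0.         415.19303232 203.73806039]
 [  0.           0.           1.        ]] [1001.581616    378.86761481  729.14288482] [-0.99360535 -2.50685217  0.95910429]
top [[505.89012777   0.         318.01072236]
 [  0.         505.89012777 198.65099188]
 [  0.           0.           1.        ]] [ 5.39487504e+02 -6.44811974e-02  1.27077610e+03] [-2.216138    2.16875814 -0.06918613]
```

View pics/scene0.png

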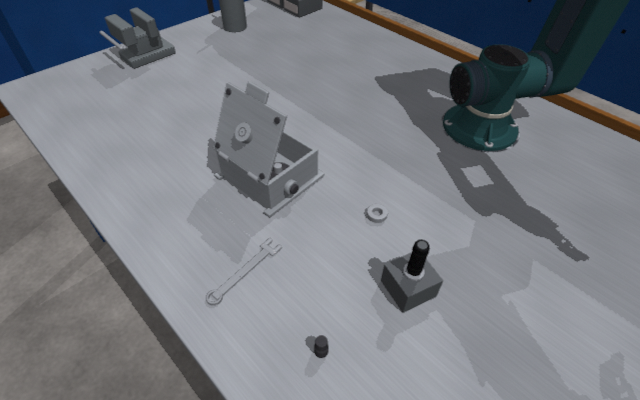

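View pics/top0.png

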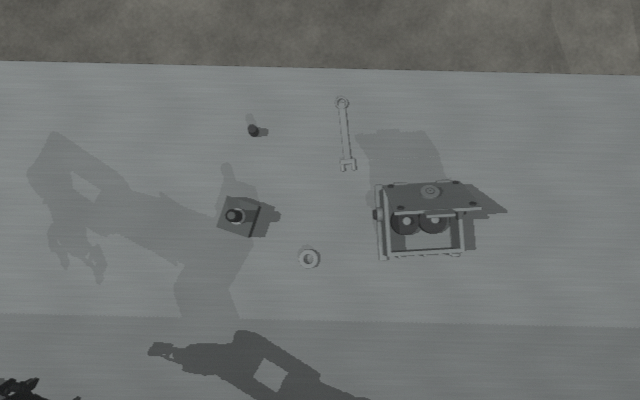

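The scene view shows the open cover around (250,130), with its tab at (257,93), and the probe in its stand at (415,265). The top view shows the housing at (425,220), the stand at (245,216) and the bearing at (309,258). I'll zoom in next.

```bash
cat > h.py <<'E'
import numpy as np, cv2
from scipy.spatial.transform import Rotation as R
from plant import arm
def cap(n,fn=None):
    c=arm.capture(n)
    if fn: cv2.imwrite(fn,c["frame"][:,:,::-1])
    return c
def pose(c):
    r=np.array(c["rotation"]); 
    return c["camera_matrix"],np.array(c["position"]).ravel(), (R.from_rotvec(r).as_matrix() if r.size==3 else r)
def ray(c,px):
    K,p,M=pose(c); d=M@np.linalg.inv(K)@np.array([px[0],px[1],1.]); return p,d/np.linalg.norm(d)
def onz(c,px,z):
    p,d=ray(c,px); return p+d*(z-p[2])/d[2]
def proj(c,X):
    K,p,M=pose(c); v=K@(M.T@(np.array(X,float)-p)); return v[:2]/v[2]
def tri(c1,a,c2,b):
    p,d=ray(c1,a);q,e=ray(c2,b)
    s=np.linalg.lstsq(np.c_[d,-e],q-p,rcond=None)[0]
    A=p+d*s[0];B=q+e*s[1]; return (A+B)/2,np.linalg.norm(A-B)
def crop(fr,x0,y0,x1,y1,k,fn):
    im=cv2.resize(fr[y0:y1,x0:x1,::-1],None,fx=k,fy=k,interpolation=cv2.INTER_CUBIC)
    im=cv2.convertScaleAbs(im,alpha=1.4)
    cv2.imwrite(fn,im)
E
python3 - <<'E'
from h import *
import pickle
s=cap("scene");t=cap("top");pickle.dump((s,t),open("c0.pkl","wb"))
crop(s["frame"],190,70,350,220,5,"pics/s_h.png")
crop(t["frame"],360,170,520,270,5,"pics/t_h.png")
crop(t["frame"],205,170,335,280,5,"pics/t_s.png")
crop(s["frame"],350,190,460,320,4,"pics/s_s.png")
E
```

```text
(no output)
```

View pics/s_h.png

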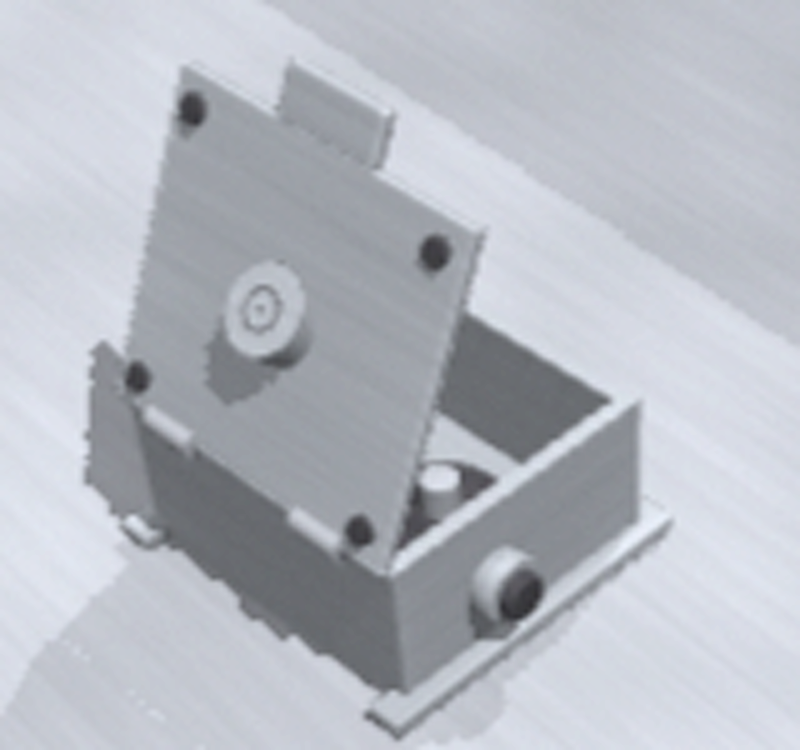

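View pics/t_h.png

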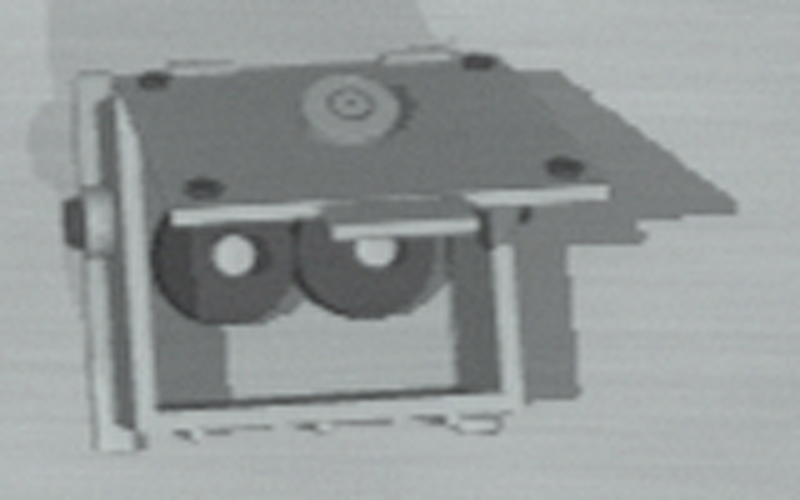

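View pics/t_s.png

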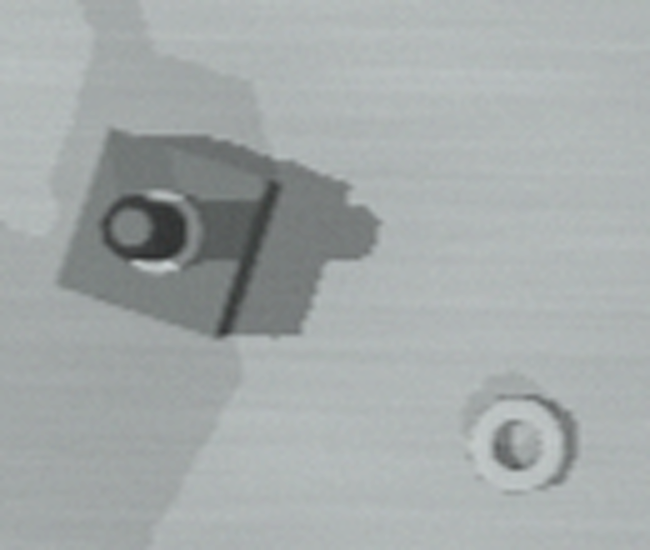

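View pics/s_s.png

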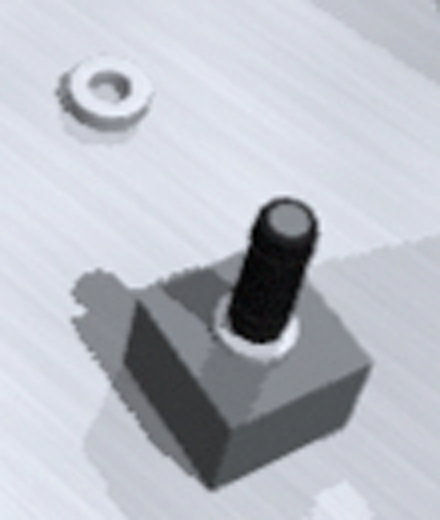

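Run:
```python
from h import *
import pickle
np.set_printoptions(precision=1,suppress=True)
s,t=pickle.load(open("c0.pkl","rb"))
S=lambda x,y:(190+(x-2)/5,70+(y-2)/5)
T=lambda x,y:(360+(x-2)/5,170+(y-2)/5)
print("ring",tri(s,S(262,309),t,T(350,103)))
for n,a,b in [("tabTL",(292,60),(475,221)),("tabTR",(388,116),(333,228)),("screw1",(435,252),(205,187)),("screw2",(192,108),(565,166)),("screw3",(137,377),(480,61)),("screw4",(360,531),(153,81)),("platecornR",(484,234),(172,212)),("plateL",(183,66),(607,186))]:
    print(n,tri(s,S(*a),t,T(*b)))
print("rim near-left top",onz(t,T(150,412),90),"rim right",onz(t,T(520,402),90), "scene rim", onz(s,S(640,402),90), onz(s,S(390,574),90), onz(t,T(118,85),90))
T2=lambda x,y:(205+(x-2)/5,170+(y-2)/5)
S2=lambda x,y:(350+(x-1.5)/4,190+(y-1.5)/4)
for a in [(112,130),(60,285),(221,337),(277,182)]: print("stand",onz(t,T2(*a),60))
for a in [(138,293),(232,432),(371,364)]: print("stand s",onz(s,S2(*a),60))
print("button",tri(s,S2(292,220),t,T2(131,227)),onz(t,T2(131,227),147),onz(s,S2(292,220),147))
print("bearing",onz(t,T2(519,444),14),onz(s,S2(109,89),14))
```

```text
ring (array([ 629.5, -245.7,  174.1]), np.float64(1.5311952776327824))
tabTL (array([ 576.8, -278.1,  257.1]), np.float64(2.578811127836718))
tabTR (array([ 572.3, -221.1,  255.7]), np.float64(1.386072284781893))
screw1 (array([ 589. , -174.8,  222.2]), np.float64(0.7915446588680524))
screw2 (array([ 601.3, -324.4,  222.9]), np.float64(1.6925150076373574))
screw3 (array([ 656. , -321.2,  105.4]), np.float64(1.5564137725610792))
screw4 (array([ 643.6, -170.1,  105.6]), np.float64(2.2133100072169825))
platecornR (array([ 577.3, -158.8,  233.9]), np.float64(1.0233147382087635))
plateL (array([ 593.3, -338.9,  233.5]), np.float64(2.8348562941516797))
rim near-left top [ 489.7 -172.2   90. ] rim right [ 498.  -344.3   90. ] scene rim [ 484.9 -164.4   90. ] [ 642.4 -154.8   90. ] [ 641.9 -155.2   90. ]
stand [614.7 215.1  60. ]
stand [540.  237.5  60. ]
stand [516.9 159.9  60. ]
stand [591.5 135.3  60. ]
stand s [594.3 140.   60. ]
stand s [620.5 218.3  60. ]
stand s [544.7 240.5  60. ]
button (array([566.3, 190.6, 143.2]), np.float64(0.4778223590720689)) [566.3 189.8 147. ] [568.9 192.  147. ]
bearing [466.5  17.3  14. ] [471.9  20.7  14. ]
```

servo_tool --pt "0 0 -0.03 0 0 -0.157" --pt "0 0 -0.03 0 0 -0.157" --pt "0 0 -0.03 0 0 -0.157" --pt "-0.0214 -0.0494 0 0 0 0" --pt "-0.0214 -0.0494 0 0 0 0" --pt "-0.0214 -0.0494 0 0 0 0" --pt "-0.0214 -0.0494 0 0 0 0" --pt "-0.0214 -0.0494 0 0 0 0" --pt "-0.0214 -0.0494 0 0 0 0" --pt "-0.0214 -0.0494 0 0 0 0" --pt "-0.0214 -0.0494 0 0 0 0" --pt "-0.0214 -0.0494 0 0 0 0" --claw 1 --newtons 40

```text
time_s: 1.7
eef_pos: [437.3, 80.4, 321.3]
tool_rot: [-0.131, 3.139, 0.001]
ft_force: [0.9, 1.1, -0.5]
finger_gap: -0.002
```

servo_tool --pt "-0.0214 -0.0494 0 0 0 0" --pt "-0.0214 -0.0494 0 0 0 0" --pt "-0.0214 -0.0494 0 0 0 0" --pt "-0.0214 -0.0494 0 0 0 0" --pt "-0.0214 -0.0494 0 0 0 0" --pt "-0.0214 -0.0494 0 0 0 0" --pt "0 0 0 0 0 0"

```text
time_s: 2.58
eef_pos: [590.1, -206.0, 317.7]
tool_rot: [0.124, -3.135, -0.003]
ft_force: [0.4, 0.9, -0.5]
finger_gap: -0.002
```

servo_tool --pt "-0.0213 -0.046 0 0 0 0" --pt "0 0 0.03 0 0 0" --pt "0 0 0.03 0 0 0" --pt "0 0 0.012 0 0 0" --pt "0 0 0 0 0 0"

```text
time_s: 3.2
eef_pos: [614.1, -245.8, 248.8]
tool_rot: [0.132, -3.137, -0.002]
ft_force: [0.6, 0.3, 0.7]
finger_gap: 0.002
```

Run:
```python
from h import *
print(arm.sense()["ft_force"],arm.sense()["eef_pos"])
s=cap("scene");t=cap("top")
crop(s["frame"],190,30,350,180,5,"pics/s1.png")
crop(t["frame"],360,170,520,270,5,"pics/t1.png")
```

```text
[0.63563167 0.26981811 0.65196496] [ 614.09717266 -245.75642075  248.80762726]
```

View pics/s1.png

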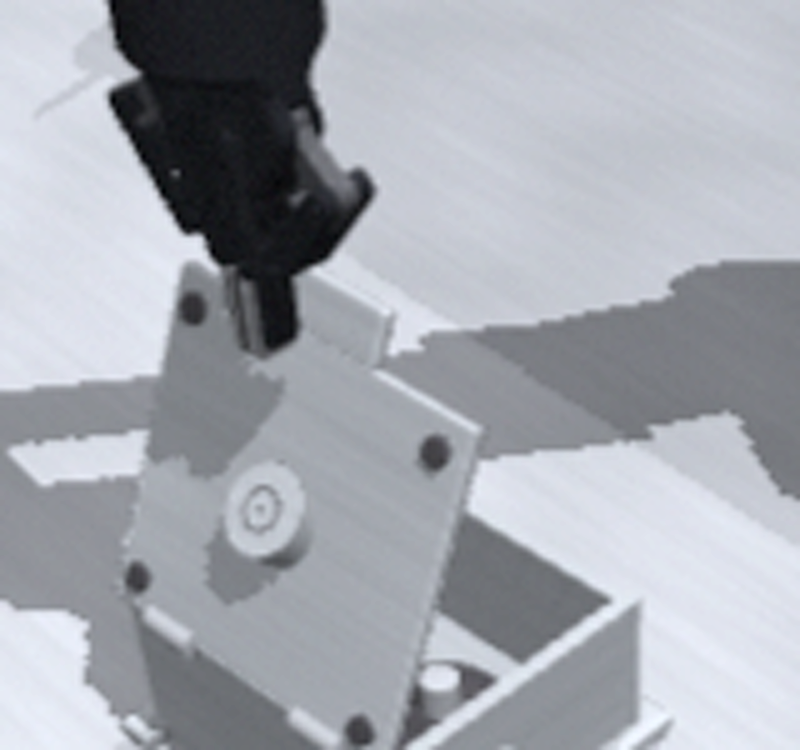

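View pics/t1.png

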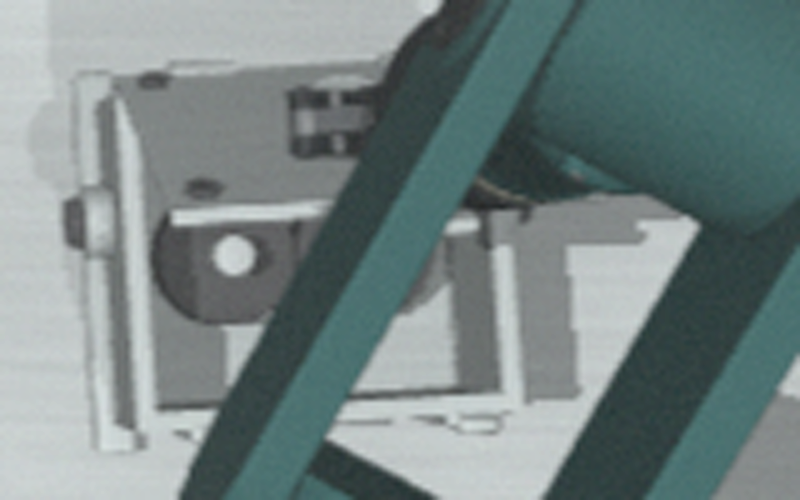

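servo_tool --pt "0.006 0 0.002 0 0 0" --pt "0.005 0 0 0 0 0" --pt "0.003 0 0 0 0 0" --pt "0 0 0 0 0 0"

```text
time_s: 3.8
eef_pos: [600.3, -247.9, 247.7]
tool_rot: [-0.13, 3.138, -0.0]
ft_force: [0.3, -0.0, 0.2]
finger_gap: -0.001
```

Run:
```python
import numpy as np
r=168
th=np.linspace(1.13,0,25)
h=-r*np.cos(th)+8*np.sin(th); z=90.5+r*np.sin(th)+8*np.cos(th)
for i in range(25): print(i,round(th[i],3),"TCP",round(648+h[i]+11,1),round(z[i],1),"rows", np.round([-(h[i]-h[i-1]),-(z[i]-z[i-1])],1) if i else '')
```

```text
0 1.13 TCP 594.6 245.9 rows 
1 1.083 TCP 587.3 242.6 rows [7.2 3.2]
2 1.036 TCP 580.2 239.1 rows [7.1 3.5]
3 0.989 TCP 573.3 235.2 rows [6.9 3.9]
4 0.942 TCP 566.6 231.0 rows [6.7 4.2]
5 0.895 TCP 560.1 226.5 rows [6.5 4.5]
6 0.847 TCP 553.8 221.7 rows [6.3 4.8]
7 0.8 TCP 547.7 216.6 rows [6.1 5.1]
8 0.753 TCP 541.9 211.3 rows [5.8 5.4]
9 0.706 TCP 536.4 205.6 rows [5.6 5.6]
10 0.659 TCP 531.1 199.7 rows [5.3 5.9]
11 0.612 TCP 526.1 193.6 rows [5.  6.1]
12 0.565 TCP 521.4 187.2 rows [4.7 6.4]
13 0.518 TCP 517.0 180.6 rows [4.4 6.6]
14 0.471 TCP 512.9 173.8 rows [4.1 6.8]
15 0.424 TCP 509.1 166.9 rows [3.8 7. ]
16 0.377 TCP 505.7 159.7 rows [3.4 7.1]
17 0.33 TCP 502.6 152.4 rows [3.1 7.3]
18 0.282 TCP 499.9 145.0 rows [2.7 7.4]
19 0.235 TCP 497.5 137.5 rows [2.4 7.5]
20 0.188 TCP 495.5 129.8 rows [2.  7.7]
21 0.141 TCP 493.8 122.1 rows [1.7 7.7]
22 0.094 TCP 492.5 114.3 rows [1.3 7.8]
23 0.047 TCP 491.6 106.4 rows [0.9 7.9]
24 0.0 TCP 491.0 98.5 rows [0.6 7.9]
```

servo_tool --pt "0.0057 0 0.0018 0 0 0" --pt "0.0072 0 0.0032 0 0 0" --pt "0.0071 0 0.0035 0 0 0" --pt "0.0069 0 0.0039 0 0 0"

```text
time_s: 4.3
eef_pos: [573.5, -250.0, 234.8]
tool_rot: [-0.131, 3.138, -0.0]
ft_force: [2.6, 0.0, 0.4]
finger_gap: 0.002
```

servo_tool --pt "0.0067 0 0.0042 0 0 0" --pt "0.0065 0 0.0045 0 0 0" --pt "0.0063 0 0.0048 0 0 0" --pt "0.0061 0 0.0051 0 0 0" --pt "0.0058 0 0.0054 0 0 0" --pt "0.0056 0 0.0056 0 0 0" --pt "0.0053 0 0.0059 0 0 0"

```text
time_s: 5.18
eef_pos: [531.0, -253.5, 199.1]
tool_rot: [0.131, -3.138, -0.0]
ft_force: [0.6, 1.2, 2.4]
finger_gap: -0.003
```

Run:
```python
from h import *
s=cap("scene")
crop(s["frame"],190,50,350,200,5,"pics/s2.png")
```

```text
(no output)
```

View pics/s2.png

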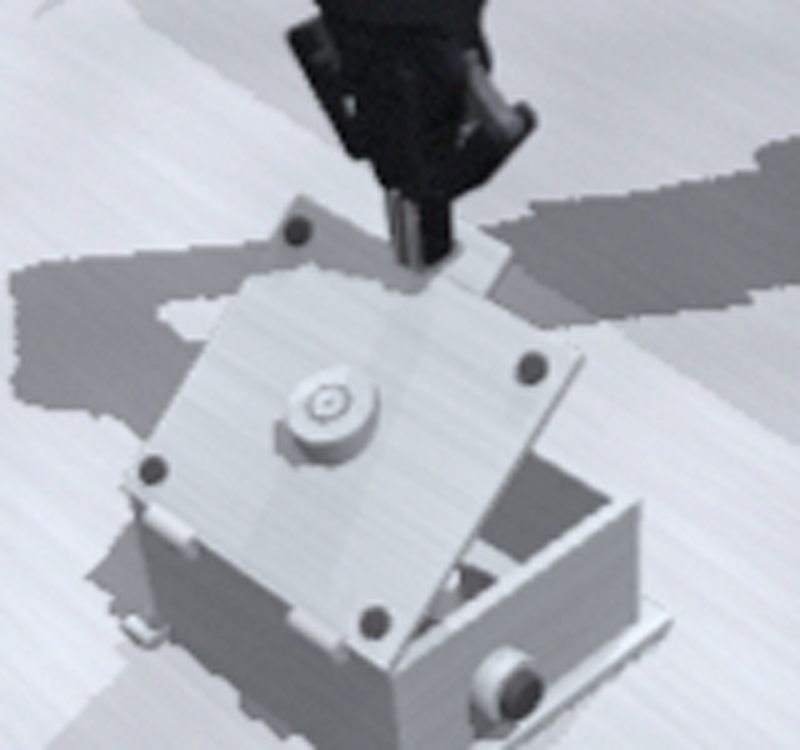

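The cover is coming down with the fingers resting near the root of the tab, at crop position (425,265). I'll carry on along the arc.

servo_tool --pt "0.005 0 0.0061 0 0 0" --pt "0.0047 0 0.0064 0 0 0" --pt "0.0044 0 0.0066 0 0 0" --pt "0.0041 0 0.0068 0 0 0" --pt "0.0038 0 0.007 0 0 0" --pt "0.0034 0 0.0071 0 0 0" --pt "0.0031 0 0.0073 0 0 0" --pt "0.0027 0 0.0074 0 0 0" --pt "0.0024 0 0.0075 0 0 0" --pt "0.002 0 0.0077 0 0 0" --pt "0.0017 0 0.0077 0 0 0"

```text
time_s: 6.6
eef_pos: [494.2, -256.7, 121.2]
tool_rot: [0.131, -3.139, -0.0]
ft_force: [-1.1, -0.2, 0.2]
finger_gap: 0.001
```

servo_tool --pt "0.001 0 0.006 0 0 0" --pt "0.001 0 0.006 0 0 0" --pt "0.0005 0 0.005 0 0 0" --pt "0 0 0.003 0 0 0"

```text
time_s: 7.1
eef_pos: [491.8, -256.9, 101.4]
tool_rot: [0.131, -3.138, -0.0]
ft_force: [-2.0, 0.1, 1.9]
finger_gap: 0.002
```

Run:
```python
from h import *
s=cap("scene")
print(arm.sense()["ft_force"],arm.sense()["eef_pos"])
crop(s["frame"],190,50,350,200,5,"pics/s3.png")
```

```text
[-0.11621094 -1.02173185  0.16391347] [ 491.73422592 -256.8888601   101.06534664]
```

View pics/s3.png

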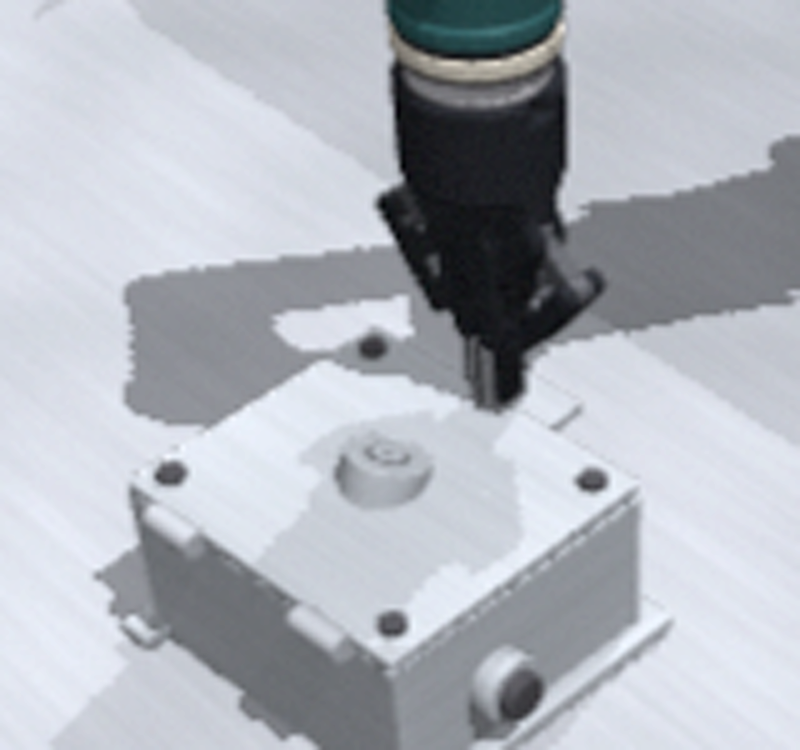

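servo_tool --pt "0 0 0.002 0 0 0" --pt "0 0 0.0015 0 0 0" --pt "0 0 0 0 0 0"

```text
time_s: 7.52
eef_pos: [492.0, -256.9, 98.6]
tool_rot: [-0.131, 3.139, -0.0]
ft_force: [-1.7, 0.5, 3.3]
finger_gap: 0.001
```

servo_tool --pt "0 0 0.001 0 0 0" --pt "0 0 0.001 0 0 0" --pt "0 0 0 0 0 0"

```text
time_s: 7.9
eef_pos: [492.0, -256.9, 98.5]
tool_rot: [-0.131, 3.138, -0.001]
ft_force: [-5.1, 2.4, 9.4]
finger_gap: -0.003
```

servo_tool --pt "0 0 -0.01 0 0 0" --pt "0 0 -0.045 0 0 0" --pt "0 0 -0.05 0 0 0" --pt "0 0 -0.05 0 0 0" --pt "-0.0124 0.0488 0 0 0 0" --pt "-0.0124 0.0488 0 0 0 0" --pt "-0.0124 0.0488 0 0 0 0" --pt "-0.0124 0.0488 0 0 0 0" --pt "-0.0124 0.0488 0 0 0 0" --pt "-0.0124 0.0488 0 0 0 0" --pt "-0.0124 0.0488 0 0 0 0" --pt "-0.0124 0.0488 0 0 0 0"

```text
time_s: 9.4
eef_pos: [558.7, 142.3, 251.3]
tool_rot: [-0.131, 3.138, 0.001]
ft_force: [1.2, -0.8, -0.4]
finger_gap: -0.002
```

servo_tool --pt "-0.0124 0.0488 0 0 0 0" --pt "0 0 0 0 0 0" --pt "0 0 0 0 0 0" --claw 0

```text
time_s: 9.78
eef_pos: [566.7, 190.0, 251.0]
tool_rot: [0.131, -3.139, 0.001]
ft_force: [0.3, 0.1, 0.7]
finger_gap: 0.636
```

Run:
```python
from h import *
import pickle
s=cap("scene","pics/s4.png");t=cap("top","pics/t4.png");pickle.dump((s,t),open("c1.pkl","wb"))
crop(s["frame"],190,90,350,220,5,"pics/s4h.png")
crop(t["frame"],360,170,520,270,5,"pics/t4h.png")
```

```text
(no output)
```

View pics/s4h.png

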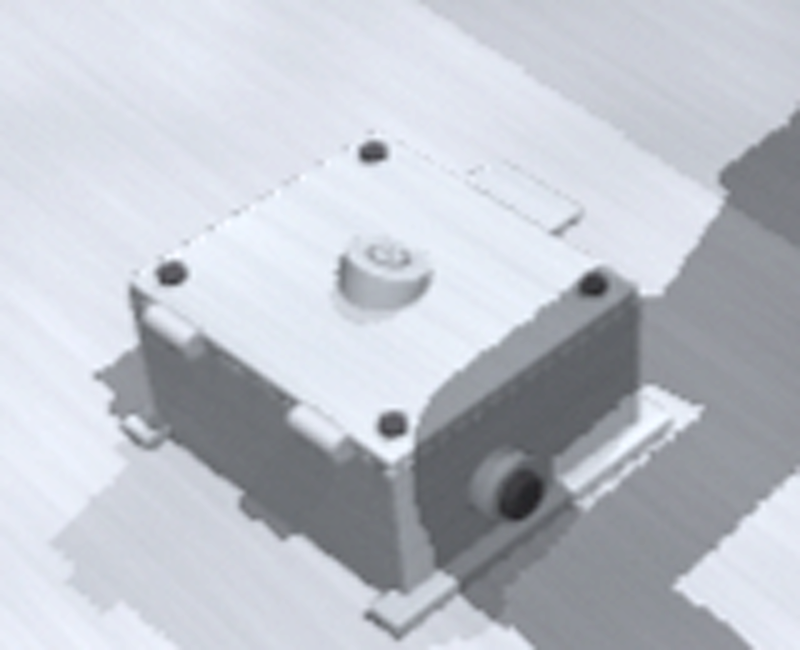

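View pics/t4h.png

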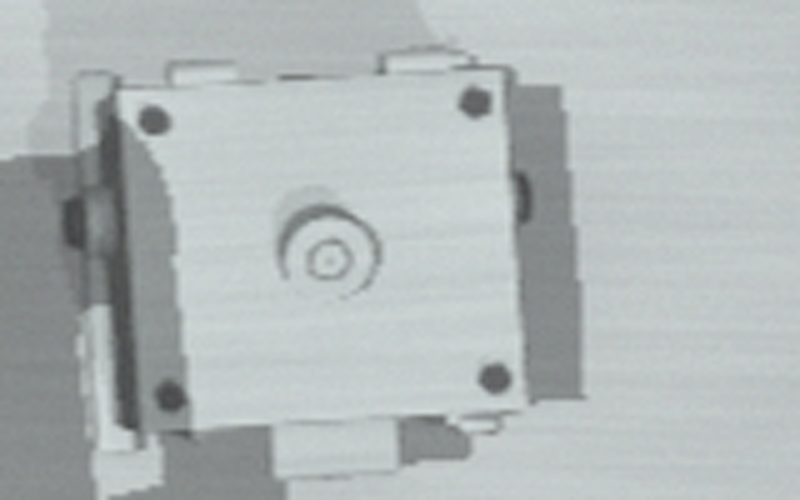

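View pics/s4.png

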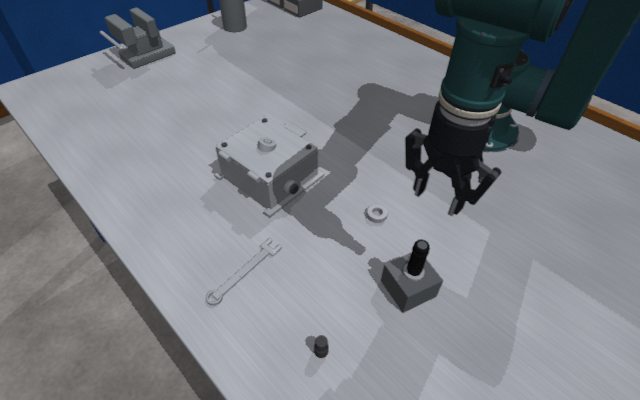

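Run:
```python
from h import *
import pickle
np.set_printoptions(precision=1,suppress=True)
s,t=pickle.load(open("c1.pkl","rb"))
S=lambda x,y:(190+(x-2)/5,90+(y-2)/5)
T=lambda x,y:(360+(x-2)/5,170+(y-2)/5)
print("ring",tri(s,S(388,255),t,T(329,260)),onz(s,S(388,255),110.5),onz(t,T(329,260),110.5))
A=[onz(s,S(*p),99.5) for p in [(173,273),(373,151),(594,284),(393,424)]]
B=[onz(t,T(*p),99.5) for p in [(475,102),(495,377),(170,397),(155,120)]]
for a,b in zip(A,B): print(a,b)
for Q in(A,B): print("centre",np.mean(Q,0),"yaw",np.arctan2(*( (Q[3]-Q[0]+Q[2]-Q[1])[[0,1]]*[-1,1])))
```

```text
ring (array([ 562.7, -251.7,  108.6]), np.float64(2.503191686058331)) [ 564.8 -250.8  110.5] [ 561.7 -250.4  110.5]
[ 639.2 -319.6   99.5] [ 636.8 -320.    99.5]
[ 511.7 -330.8   99.5] [ 509.6 -330.    99.5]
[ 499.6 -180.3   99.5] [ 497.2 -179.9   99.5]
[ 627.5 -170.    99.5] [ 625.1 -171.4   99.5]
centre [ 569.5 -250.2   99.5] yaw 0.07925345022645378
centre [ 567.2 -250.3   99.5] yaw 0.08026521613749911
```

servo_tool --pt "0 0 0 0 0 0" --pt "0 0 0.04 0 0 0" --pt "0 0 0.04 0 0 0" --pt "0 0 0.04 0 0 0" --pt "0 0 0.03 0 0 0" --pt "0 0 0.013 0 0 0" --pt "0 0 0 0 0 0"

```text
time_s: 10.75
eef_pos: [566.4, 189.5, 87.9]
tool_rot: [0.129, -3.138, 0.0]
ft_force: [0.7, -0.9, -0.5]
finger_gap: 1.002
```

Run:
```python
from h import *
s=cap("scene")
crop(s["frame"],340,150,500,300,5,"pics/s5.png")
```

```text
(no output)
```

View pics/s5.png

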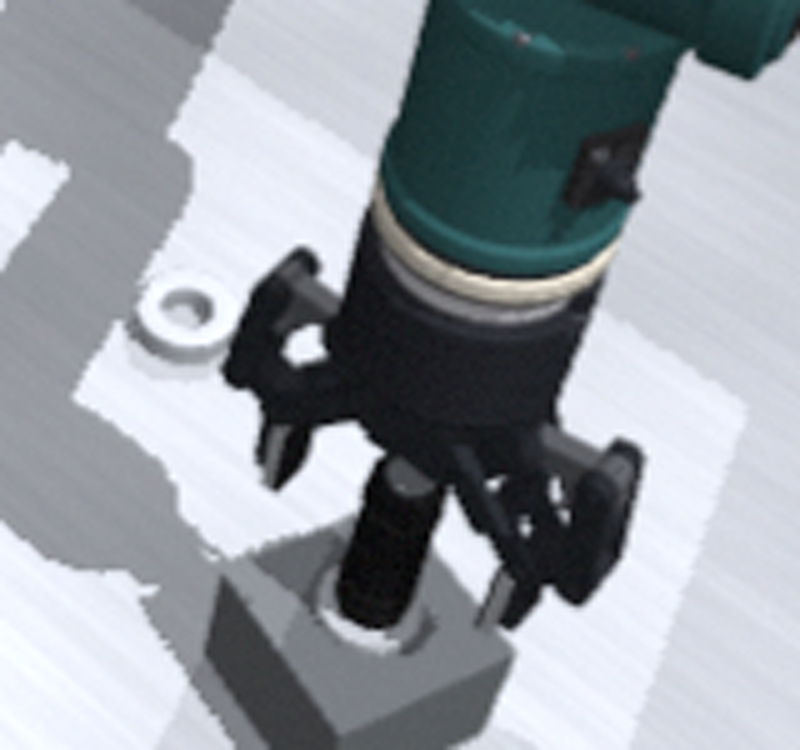

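The probe stands between the open fingers, with its grip at crop position (390,540). I'll close on it now.

servo_tool --pt "0 0 0 0 0 0" --pt "0 0 0 0 0 0" --pt "0 0 0 0 0 0" --pt "0 0 0 0 0 0" --pt "0 0 0 0 0 0" --pt "0 0 0 0 0 0" --claw 1 --newtons 60

```text
time_s: 11.55
eef_pos: [567.0, 190.5, 89.2]
tool_rot: [-0.131, 3.138, 0.001]
ft_force: [-0.3, 1.4, 3.9]
finger_gap: 0.309
```

servo_tool --pt "0 0 -0.01 0 0 0" --pt "0 0 -0.015 0 0 0" --pt "0 0 -0.02 0 0 0" --pt "0 0 -0.02 0 0 0" --pt "0 0 -0.02 0 0 0" --pt "0 0 -0.025 0 0 0" --pt "0 0 -0.025 0 0 0" --pt "0 0 -0.025 0 0 0" --pt "0 0 0 0 0 0"

```text
time_s: 12.68
eef_pos: [567.8, 190.1, 251.6]
tool_rot: [-0.13, 3.133, 0.001]
ft_force: [0.8, -0.1, -2.2]
finger_gap: 0.314
```

Run:
```python
from h import *
import pickle
s=cap("scene");t=cap("top");pickle.dump((s,t),open("c2.pkl","wb"))
print(arm.sense()["eef_pos"],arm.sense()["ft_force"],arm.sense()["qpos"])
crop(s["frame"],340,80,500,280,4,"pics/s6.png")
```

```text
[566.48521858 189.88425652 247.82991215] [-0.23982325  1.22255211 -2.85956401] [ 2.28599345e-01  1.91674356e-01  1.22100814e+00 -8.99321568e-05
  1.72946060e+00 -1.42525338e+00]
```

View pics/s6.png

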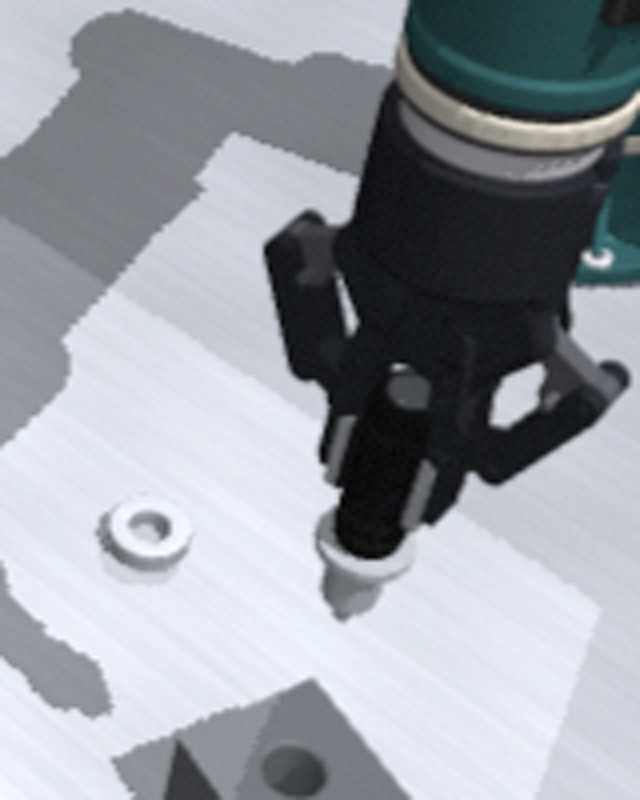

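servo_tool --pt "0.008 -0.0439 0 0 0 0" --pt "0.008 -0.0439 0 0 0 0" --pt "0.008 -0.0439 0 0 0 0" --pt "0.008 -0.0439 0 0 0 0" --pt "0.008 -0.0439 0 0 0 0" --pt "0.008 -0.0439 0 0 0 0" --pt "0.008 -0.0439 0 0 0 0" --pt "0.008 -0.0439 0 0 0 0" --pt "0.008 -0.0439 0 0 0 0" --pt "0.008 -0.0439 0 0 0 0" --pt "0 0 0 0 0 0"

```text
time_s: 14.15
eef_pos: [521.9, -256.8, 245.4]
tool_rot: [0.123, -3.135, -0.003]
ft_force: [-0.3, 0.9, -2.6]
finger_gap: 0.307
```

servo_tool --pt "0 0 0 0 -0.116 0" --pt "0 0 0 0 -0.116 0" --pt "0 0 0 0 -0.117 0" --pt "0 0 0 0 0 0" --pt "0 0 0 0 0 0"

```text
time_s: 14.78
eef_pos: [523.5, -253.5, 247.9]
tool_rot: [-0.117, 2.792, 0.022]
ft_force: [0.3, -0.4, -2.4]
finger_gap: 0.316
```

Run:
```python
from h import *
np.set_printoptions(precision=3,suppress=True)
x=arm.sense();print(x["eef_pos"],x["ft_force"],x["qpos"]); M=R.from_rotvec(x["tool_rot"]).as_matrix();print(M)
```

```text
[ 523.523 -253.508  247.918] [ 0.29  -0.403 -2.412] [-0.682 -0.047  1.512  0.241  1.425 -2.342]
[[-0.937 -0.084  0.339]
 [-0.078  0.996  0.029]
 [-0.34   0.001 -0.94 ]]
```

servo_tool --pt "0.003 0 0.009 0 0 0" --pt "0.003 0 0.009 0 0 0" --pt "0.0034 -0.0004 0.0097 0 0 0" --pt "0 0 0 0 0 0" --pt "0 0 0 0 0 0"

```text
time_s: 15.4
eef_pos: [524.2, -254.5, 219.1]
tool_rot: [-0.116, 2.79, 0.021]
ft_force: [0.5, -0.4, -1.7]
finger_gap: 0.312
```

Run:
```python
from h import *
import pickle
np.set_printoptions(precision=3,suppress=True)
x=arm.sense();print(x["eef_pos"],x["ft_force"],x["qpos"]); M=R.from_rotvec(x["tool_rot"]).as_matrix();print(M)
s=cap("scene","pics/s7.png");t=cap("top","pics/t7.png");pickle.dump((s,t,x),open("c3.pkl","wb"))
crop(s["frame"],210,70,340,180,6,"pics/s7h.png")
crop(t["frame"],360,160,490,260,6,"pics/t7h.png")
```

```text
[ 524.203 -254.466  219.103] [ 0.496 -0.353 -1.731] [-0.683 -0.038  1.561  0.245  1.368 -2.357]
[[-0.936 -0.083  0.341]
 [-0.078  0.997  0.028]
 [-0.342  0.    -0.94 ]]
```

View pics/s7h.png

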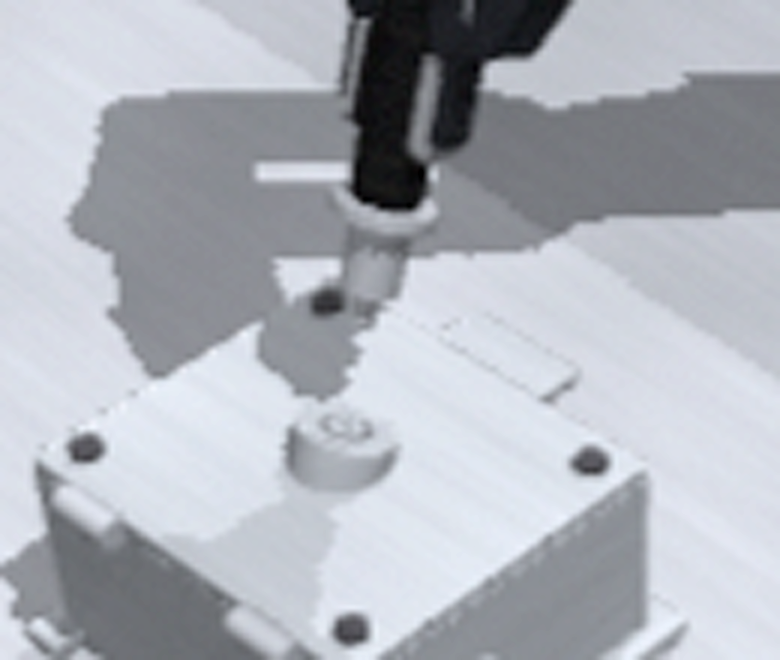

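View pics/t7h.png

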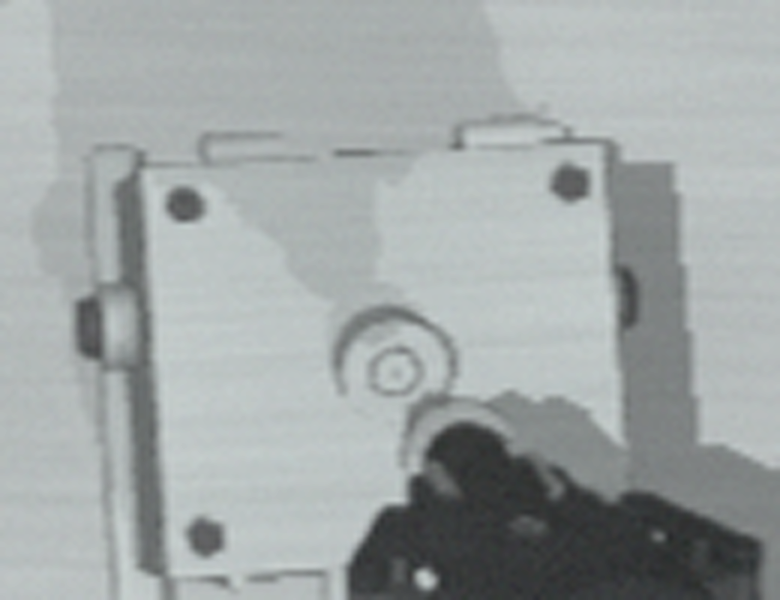

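Run:
```python
from h import *
import pickle
np.set_printoptions(precision=2,suppress=True)
s,t,x=pickle.load(open("c3.pkl","rb"))
p=np.array(x["eef_pos"]);z=R.from_rotvec(x["tool_rot"]).as_matrix()[:,2]
S=lambda q:(q-[210,70])*6+2.5
T=lambda q:(q-[360,160])*6+2.5
P=np.array([563.3,-250.6,110.5])
for n,X in [("tip",p+75*z),("coll under",p+29*z),("coll top",p+23*z),("nose",p+59*z),("spot",P),("spot+40n",P-40*z)]:
    print(n,X,"scene",S(proj(s,X)),"top",T(proj(t,X)))
K=pose(s)[0];print("px/mm scene",K[0,0]/np.linalg.norm(pose(s)[1]-P)*6,"top",505/1160*6)
```

```text
tip [ 549.77 -252.33  148.63] scene [365.93 328.24] top [422.08 403.04]
coll under [ 534.09 -253.64  191.85] scene [387.89 214.03] top [452.77 446.84]
coll top [ 532.04 -253.81  197.49] scene [390.84 198.69] top [456.95 452.82]
nose [ 544.32 -252.79  163.66] scene [373.44 289.18] top [432.48 417.88]
spot [ 563.3 -250.6  110.5] scene [349.02 424.62] top [395.43 367.94]
spot+40n [ 549.66 -251.74  148.09] scene [367.26 329.99] top [420.14 403.32]
px/mm scene 2.5280339955248197 top 2.6120689655172415
```

servo_tool --pt "0.001 0 0.01 0 0 0" --pt "0 0 0.01 0 0 0" --pt "0 0 0.008 0 0 0" --pt "0 0 0.004 0 0 0" --pt "0 0 0 0 0 0" --pt "0 0 0 0 0 0"

```text
time_s: 16.25
eef_pos: [534.2, -253.7, 189.0]
tool_rot: [-0.116, 2.79, 0.02]
ft_force: [-0.4, 0.1, -1.2]
finger_gap: 0.312
```

Run:
```python
from h import *
import pickle
np.set_printoptions(precision=3,suppress=True)
x=arm.sense();print(x["eef_pos"],x["ft_force"],x["qpos"]); M=R.from_rotvec(x["tool_rot"]).as_matrix();print(M[:,2])
s=cap("scene");t=cap("top");pickle.dump((s,t,x),open("c4.pkl","wb"))
crop(s["frame"],240,100,300,160,10,"pics/s8h.png")
crop(t["frame"],390,190,470,250,10,"pics/t8h.png")
```

```text
[ 534.233 -253.684  189.013] [-0.399  0.115 -1.212] [-0.669 -0.007  1.592  0.245  1.305 -2.358]
[ 0.341  0.028 -0.94 ]
```

View pics/s8h.png

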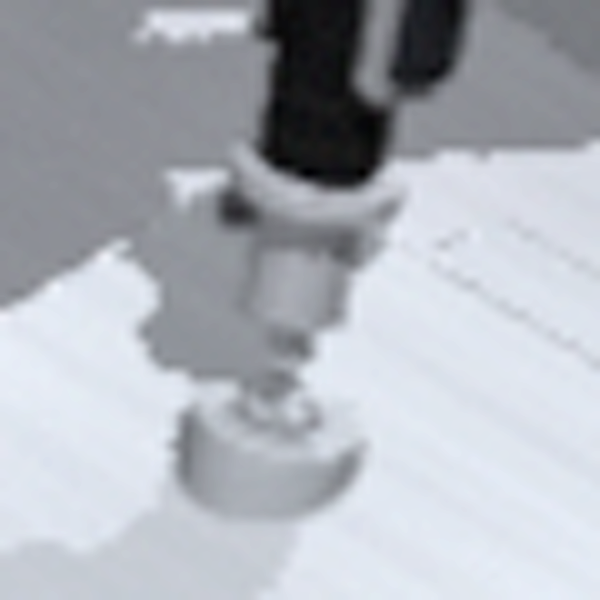

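View pics/t8h.png

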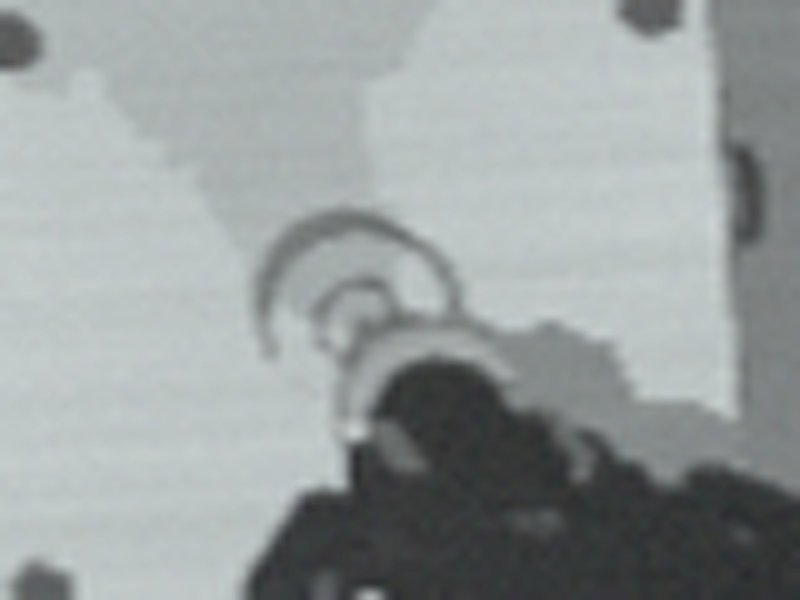

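servo_tool --pt "0 0 0.003 0 0 0" --pt "0 0 0.003 0 0 0" --pt "0 0 0 0 0 0" --pt "0 0 0 0 0 0"

```text
time_s: 16.85
eef_pos: [536.1, -253.4, 182.9]
tool_rot: [-0.116, 2.79, 0.021]
ft_force: [0.1, 0.3, -2.5]
finger_gap: 0.309
```

servo_tool --pt "0 0 0.0015 0 0 0" --pt "0 0 0.0015 0 0 0" --pt "0 0 0 0 0 0" --pt "0 0 0 0 0 0"

```text
time_s: 17.35
eef_pos: [537.2, -253.3, 180.3]
tool_rot: [-0.116, 2.79, 0.02]
ft_force: [-0.7, -1.0, -1.5]
finger_gap: 0.312
```

servo_tool --pt "0 0 0.001 0 0 0" --pt "0 0 0.001 0 0 0" --pt "0 0 0 0 0 0" --pt "0 0 0 0 0 0"

```text
time_s: 17.85
eef_pos: [537.9, -253.3, 178.5]
tool_rot: [-0.116, 2.79, 0.02]
ft_force: [-0.3, -0.6, 0.4]
finger_gap: 0.316
```

```bash
cat > f.py <<'E'
from h import *
F=[];P=[]
for i in range(6):
    c=cap("scene"); x=arm.sense(); F.append(x["ft_force"]);P.append(x["eef_pos"])
n=np.array([-.341,-.028,.94])
print("F",np.mean(F,0).round(2),"along n",round(np.mean(F,0)@n,2),"sd",np.std(np.array(F)@n).round(2),"pos",np.mean(P,0).round(2),"d",round((np.mean(P,0)-[563.3,-250.6,110.5])@n,2),x["time_s"])
E
python3 f.py
```

```text
F [-1.42  0.16  0.48] along n 0.93 sd 0.58 pos [ 537.87 -253.3   178.46] d 72.62 18.15
```

servo_tool --pt "0 0 0.0015 0 0 0" --pt "0 0 0.0015 0 0 0" --pt "0 0 0 0 0 0" --pt "0 0 0 0 0 0"

```text
time_s: 18.65
eef_pos: [538.9, -253.2, 175.7]
tool_rot: [-0.116, 2.79, 0.02]
ft_force: [-2.1, -0.1, 1.8]
finger_gap: 0.308
```

```bash
python3 f.py
```

```text
F [-1.76  0.27  1.73] along n 2.22 sd 0.41 pos [ 538.89 -253.22  175.65] d 69.63 18.95
```

servo_tool --pt "0 0 0.0008 0 0 0" --pt "0 0 0.0007 0 0 0" --pt "0 0 0 0 0 0" --pt "0 0 0 0 0 0" --pt "0 0 0 0 0 0"

```text
time_s: 19.58
eef_pos: [539.4, -253.2, 174.2]
tool_rot: [-0.116, 2.79, 0.02]
ft_force: [-1.9, 0.4, 3.3]
finger_gap: 0.313
```

```bash
python3 f.py
python3 - <<'E'
from h import *
x=arm.sense();print(x["finger_gap"],R.from_rotvec(x["tool_rot"]).as_matrix()[:,2])
s=cap("scene");t=cap("top")
crop(s["frame"],240,100,300,160,10,"pics/s9h.png")
crop(s["frame"],190,60,350,220,5,"pics/s9.png")
E
```

```text
F [-1.67  0.3   2.45] along n 2.87 sd 0.35 pos [ 539.39 -253.16  174.16] d 68.06 19.875
0.3143954181983328 [ 0.34095719  0.02840287 -0.93964965]
```

View pics/s9h.png

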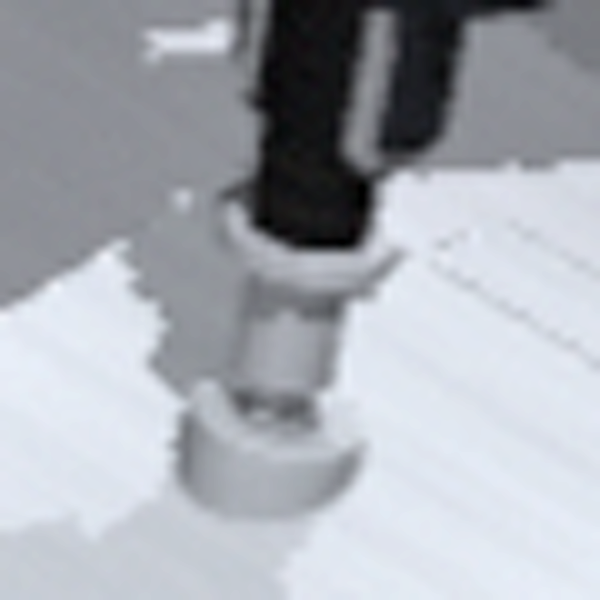

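View pics/s9.png

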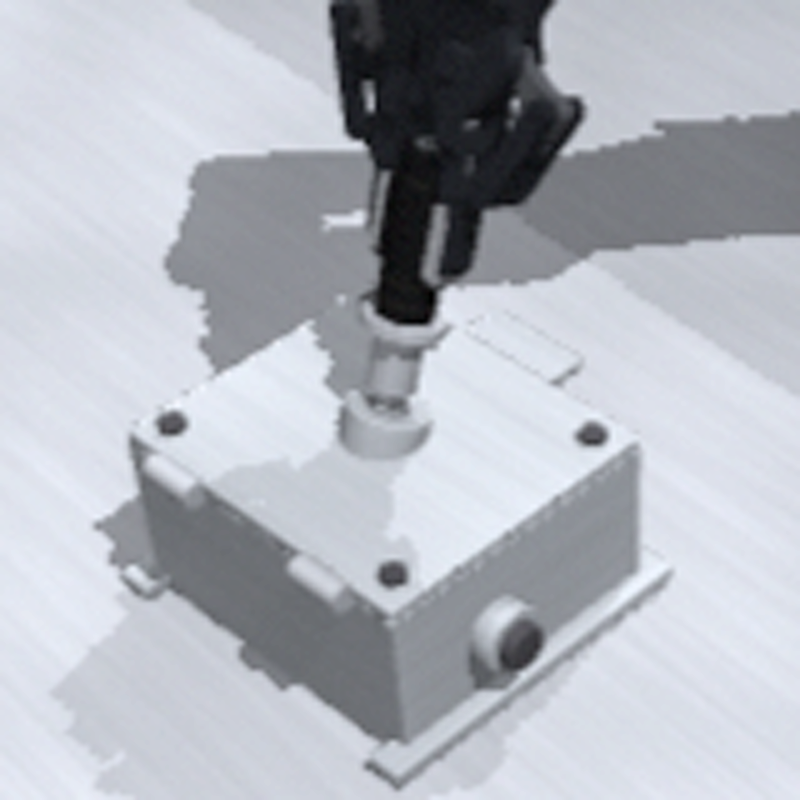

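```bash
python3 -c "
from plant import arm
x=arm.sense();print(x['time_s'],x['ft_force'],abs(x['qd']).max());print(arm.job_done())"
```

```text
19.975 [-2.08024717  0.18257065  3.09561285] 0.0014918518922047972
the job is handed in; nothing more can be done
None
```

I closed the cover, took the probe out of its stand, and handed the job in at about 20 s with the probe still pressed on the ring. No verdict was reported.

- **Cover:** I pushed it down with the shut fingers on the tab along its arc, slowly, until it stopped. The fingertips were then 98.5 mm above the bench, as expected for a shut cover, with about 9 N upward on the tool. The last picture still shows it shut.
- **Probe:** I gripped it at 60 N, lifted it out of the stand and tilted it 20° over the boss. The tool axis then matched the square direction to the slanted face to within about 0.01 rad. That assumes the probe sits straight in the fingers, which I judged only by eye.
- **Press:** Contact force was about 4.7 N, allowing for the probe's weight. That means the tip is pushed in about 5.4 mm, and the picture agrees at about 5.5 mm. The arm was still (joint speeds about 0.001 rad/s).
- **Tip position:** In the scene view the tip comes out about 1 mm from the ring's middle. The gripper hid the tip from the top camera at the end, so I could not check it in that view.
- **What disagreed:** The two cameras differed by 2 to 3 mm in position, so I used the midpoint between them. The force readings have about 0.5 to 1 N of noise.
- **Other things on the bench:** I never went near the wrench, bearing or socket.

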